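Index the swing-arm positioner one hole to the dial indicator

ROBOT

A 6-joint arm with a two-finger parallel gripper is mounted at the origin on the work surface. World frame = base frame: x ahead of the robot, y to its left, z up, the work surface at z = 0. Lengths are in m, angles in degrees, forces in N, time in s.
With the tool pointing down it reaches from about 0.35 to 0.875 m from the base axis. Payload 4.2 kg.
Tool frame: the origin (TCP) lies on the centre line of the jaws, within the pads' length; the fingertips stand 25 mm ahead of it and the grasp point (between the pads) lies 6 mm ahead of it; z points along the fingers, y is the line along which they close (so a half turn about z gives the same grasp; the last joint's range is limited). The gripper opens to 87 mm and grips with 3 to 60 N. Pads are 19 mm wide; open, the fingers measure 117 mm over their backs; the gripper's body (75 mm by 190 mm) begins 51 mm behind the grasp point.
Start: joints at [-48.323, 22.042, 0.453, 0, -68.411, -14.817], TCP at [0.282, -0.558, 0.248] pointing down, gripper open.
Joint ranges: [-179.83, 179.83], [-69.29, 118.12], [-61.27, 80.66], [-181.25, 117.63], [-171.15, -9.14], [-177.46, 177.46]. Speed limits (degrees/s): [159.86, 159.86, 180, 180, 180, 180].

INTERFACE

Orientations are given as a 3x3 rotation matrix whose columns are the frame's x, y, z axes.
In Python, from station import r gives the robot as it stands.
- The arm moves only by the tool move_arm, never from a script. Its argument "series" is a list of rows, each an object with "grip": the opening, from 0 (shut) to 1 (fully open); "xyz": the shift along the tool's x, y, z in mm, a list of three; "angular": the turn, a rotation vector about the tool's x, y, z in rad, a list of three. A call has 1 to 10 rows; each row is the pose to reach, as a shift and turn from the pose commanded when the call began, along the tool's axes at that moment; what a row does not reach only later rows make up. A row lasts 1/10 s, in which the tool goes at most 50 mm and 8.59 degrees, less where a joint would pass 70% of its speed; a pose out of reach is approached as far as the arm can. A call with a gripper value outside its range is refused whole. The fingers move at their own pace and stop on an object; the grip force is fixed at half the most. Time passes only in rows, so rows that repeat a pose let the fingers close. It gives the time, the measured TCP pose, the force, the opening and the grip force at its end, in the units of the state.
- r.sense(): the state, without advancing time (a new reading comes with each control period).
- r.capture(name): name is "side" or "top"; returns a dict with "img" (420x560x3 uint8, red, green, blue), "camera_matrix" (3x3 intrinsics, pixels), "k1" (the pictures are not rectified: a ray, as slopes to the right and down, at radius r is drawn at 1 + k1 r^2 times it, then the intrinsics apply), "rvec" (rotation vector, rad) and "tvec" (3), from world to camera coordinates, as OpenCV has them. Camera axes: x right, y down, z forward; pixel columns grow to the right and rows downward; lengths in m; the calibration is good to about 2 mm. A picture is of the moment at which its call begins. There is no depth.
- r.finish_job(): hands the job in; it is judged then, once.
The state is a dict: "time_s": time; "joints": joint angles; "joint_velocities": joint speeds; "effort": joint torques, N m; "tcp_pos": TCP position; "ee_rot": TCP orientation; "wrist_force": force on the tool from outside, world axes, zero at the start; "moment": the same for the moment, N m; "gripper_width": opening from 0.0 (shut) to 1.0 (fully open); "gripper_force": force on a finger pad.
Only numpy, scipy, OpenCV 4.12 (cv2) and the standard library are available. Lean on these libraries where they do the work, as an engineer would, in place of code of your own. Each camera call takes 0.05 s, during which the arm holds its last target. There are 200 camera calls.

TASK

The brass valve body sits in the nest of the swing-arm positioner and has to go under the dial indicator for gauging. Hook your fingertips through the pull ring of the arm's spring index pin (no pinching), lift the pin clear of its hole without forcing it, swing the arm one hole towards the dial indicator, let the pin drop fully home in that hole and take your hand away. The valve body just rides along in its nest; do not touch it, the dial stand or the test post, and leave the other things on the bench where they are.

Things in the scene. Friction and masses are not known exactly. Their poses are not given: they have to be found in the camera images.
- positioner: Swing-arm positioner bolted to the bench: cast foot 210 x 240 mm; steel index plate, top 42 mm above the bench, sector rim radius 155 mm, five 12 mm holes at 130 mm from the pivot, 30 degrees apart. Origin on the bench under the pivot; z up, x along the arm as it stands at the start (middle hole, roughly to the robot's right), y to the left of that (roughly away from the robot).
- pivot (a point): The arm's vertical pivot axis, at the height of the arm's top face (56 mm above the bench). The bolt head here reaches 77 mm. The arm is a flat aluminium bar 50 mm wide reaching 280 mm out and 45 mm behind the pivot; it carries the index pin at 130 mm and the nest at 270 mm from the pivot.
- ring_center (a point): Centre of the rigid pull ring on the pin: 48 mm inside, 6 mm wire, oily (slips from a pinch). 149 mm from the pivot, 115 mm above the bench with the pin home. Its foot is on the pin's rod; it leans 45 degrees from upright, top away from the pivot. Fingers pointing down and, by 30 to 45 degrees, outward from the pivot pass through. Frame turns with the arm: x outward, z up.
- ring_foot (a point): Foot of the ring, on the pin's axis, 130 mm from the pivot, 96 mm above the bench with the pin home. Below it the rod and the pin's round housing on the arm, 38 mm wide, up to 80 mm above the bench. Rises with the pin.
- index_pin (a joint): Lift of the spring pin, m: 0 = home in a hole, 0.028 = its stop. The rounded 10 mm tip reaches 12 mm into the plate: clear of the hole from 0.012; 0.014 to 0.022 is a good lift. The spring pulls down with 8 N at 0, 12 N at 0.028. Set down between holes it rides on the plate at about 0.012 and drops in when over a hole (within about 2 mm).
- swing_arm (a joint): Angle of the arm, rad, counter-clockwise from above positive (towards the positioner's +y): 0 at the start (middle hole); next holes at +0.524 and -0.524, last ones at +-1.047. Light friction (0.15 N m): it stays where left. It swings only with the pin up; the ring may be used to push it round.
- nest (a point): Middle of the nest's floor, 64 mm above the bench: a steel plate 76 mm square with low white fences at the arm's outer end, 270 mm from the pivot. It turns with the arm.
- valve: The brass valve body in the nest: square flange 54 mm, round body, hexagon head, 56 mm high, about 0.45 kg, loose in the nest with 1.5 mm play. Origin under its middle. Not to be touched.
- valve_center (a point): Centre of the valve body in the nest, 28 mm above its underside.
- dial_tip (a point): Tip of the dial indicator's spindle, 127 mm above the bench, 7 mm above the valve body once that is below it. It is exactly over the nest's place when the arm is in the next hole on its side, which may be the +y (far) or the -y (near) side. Delicate.
- dial_stand: Stand of the dial indicator: square stone foot 100 x 90 mm, round column 235 mm high, cross bar with a round 58 mm dial, up to 237 mm high, reaching out over the nest's place. Origin on the bench straight below the spindle tip, axes parallel to the positioner's; the foot's middle lies at x = +130 mm, the column at +145 mm. Fixed. Not to be touched.
- test_post: Leak-test post over the next hole's place on the other side: round foot 104 mm wide, square column, cross bar up to 212 mm high with a black rubber plug. Origin on the bench straight below the plug, axes parallel to the positioner's; the foot's middle lies at x = +130 mm. Fixed. Not to be touched.
- valve_spare: A second valve body standing loose on the bench behind the pivot. Leave alone. Origin under its middle.
- wrench: Loose wrench, 170 mm, lying on the bench behind the pivot. Leave alone.
- cap_nut: Loose brass cap nut, 38 mm wide, 30 mm high, standing between the two stations. Leave alone.
- screwdriver: Loose screwdriver lying to the right. Leave alone.
- oil_bottle: Loose white bottle, 56 mm diameter, 150 mm high, left. Leave alone.
- tin: Loose steel cup, 70 mm diameter, 70 mm high, right. Leave alone.
- carton: Loose cardboard box 110 x 80 x 60 mm, left. Leave alone.

How it is judged (in metres and radians):
On the way, in this order (a step that is already met when the one before it is completed fails the run):
1. the index pin is lifted clear of its hole (value of joint index_pin above 0.01 m and value of joint swing_arm between -0.12 and 0.12 rad), for 0.1 s.
2. the arm is swung so that the valve body is under the dial indicator (horizontal distance between valve_center and dial_tip below 0.02 m), for 0.1 s.
At the end, for the whole second after the job is handed in: The index pin is fully home (within 2 mm) in the next hole on the dial indicator's side, the arm at rest, the valve body's centre within 10 mm of the indicator's tip seen from above, and the valve body still upright and seated in its nest (horizontal distance between valve_center and dial_tip below 0.01 m and value of joint index_pin below 0.002 m and horizontal distance between valve_center and nest below 0.006 m and z of valve_center in the frame of nest below 0.032 m and angle between valve_center's own z axis and vertical below 0.1 rad and velocity of joint swing_arm between -0.02 and 0.02 rad/s); the robot touches nothing.
It fails at once if the valve body is lifted, tipped or shifted out of its nest (not (horizontal distance between valve_center and nest below 0.012 m and z of valve_center in the frame of nest below 0.038 m and angle between valve_center's own z axis and vertical below 0.2 rad)).
It fails at once if the robot touches the valve body (contact force between any of the fingers, the arm and valve above 1 N).
It fails at once if the robot touches the dial stand or the test post (contact force between any of the fingers, the arm and dial_stand above 2 N or contact force between any of the fingers, the arm and test_post above 2 N).
It fails at once if the pull ring is pinched or forced with more than 45 N in all (contact force between the fingers and index_pin above 45 N).
It fails at once if another thing on the bench is moved or lifted more than 20 mm (distance of any of valve_spare, wrench, cap_nut, screwdriver, oil_bottle, tin, carton from where it was at the start of the episode above 0.02 m).
It also fails if it takes over 48 s, if anything falls off the work surface, if the arm or the gripper's body presses on something with over 40 N, if the wrist force passes 120 N, or if a joint passes its speed limit or range.

## Working session

There is one attempt and no reset: what is moved stays moved. The work goes in short steps, Python scripts to look and compute and a tool call to move; the robot and the scene stay as the last step left them, time stands still between calls to the robot, and variables do not carry over. Pictures are saved under pics/ and viewed, at most 10 in all, crops included, and the job is handed in when it is done.

Besides the shell and the picture viewer there is one more tool, called after "Emit:" as name(argument=value, ...) on one line, values as JSON. move_arm: Moves the arm, as the interface text tells. Its arguments: {"type":"object","properties":{"series":{"type":"array"}},"required":["series"]}

```bash
mkdir -p pics; cat > h.py <<'E'
import numpy as np, cv2
from station import r
E
python3 - <<'E'
from h import *
import pickle
d={}
for n in("side","top"):
    c=r.capture(n); cv2.imwrite(f"pics/{n}0.png",c["img"][:,:,::-1]); d[n]=c
    R=cv2.Rodrigues(np.array(c["rvec"]))[0]; print(n,-R.T@np.array(c["tvec"]).ravel(),R[2],c["k1"])
pickle.dump(d,open("cams.pkl","wb"))
s=r.sense();print(s)
E
```

```text
side [0.18338008 0.74399931 1.16203817] [ 0.28107196 -0.5605487  -0.77896322] 0.03173740423464797
top [0.46792938 0.00740823 1.52249749] [ 0.07468247 -0.0029419  -0.99720303] -0.11480146070116969
{'time_s': 0.1, 'joints': array([-4.83239644e+01,  2.20869783e+01,  3.87275932e-01, -2.62128499e-02,
       -6.84113361e+01, -1.48163750e+01]), 'joint_velocities': array([-0.09151921, -0.06776046,  0.14590364,  0.12967184, -0.03055911,
        0.11432289]), 'effort': array([-2.39661285e-04, -3.91690135e+01,  1.87935680e+01,  4.23191965e+00,
        1.34230050e-02, -7.14695511e-05]), 'tcp_pos': array([ 0.28217418, -0.55712246,  0.24655779]), 'ee_rot': array([[-8.92192034e-01, -4.51655214e-01, -9.70834058e-04],
       [-4.51656249e-01,  8.92190360e-01,  1.73034624e-03],
       [ 8.46488876e-05,  1.98228440e-03, -9.99998032e-01]]), 'wrist_force': array([-0.13071462, -0.22519164, -0.49213289]), 'moment': array([-0.01618783, -0.0009867 ,  0.00745381]), 'gripper_force': 0.0, 'gripper_width': 0.9992072251015004}
```

View pics/top0.png

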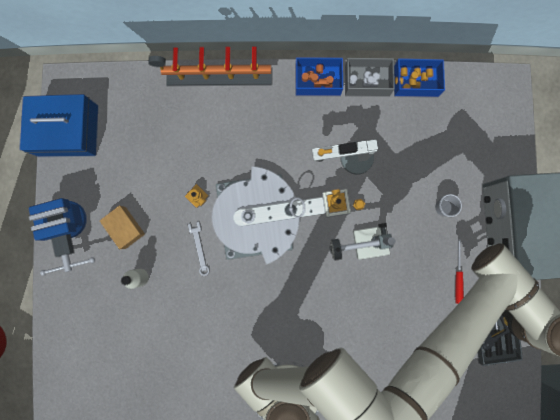

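View pics/side0.png

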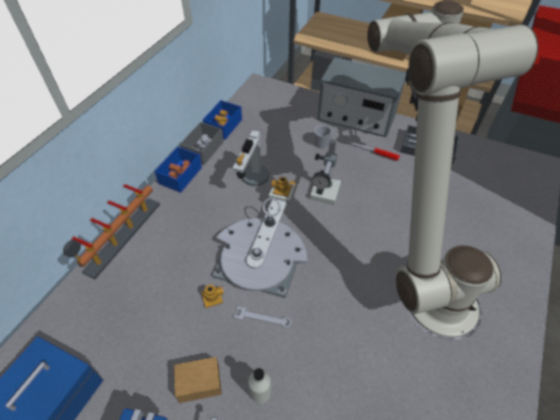

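The dial stand, with its square stone foot at about (372,243) in the top view, is on the near side. The test post, with its round foot at about (358,158), is on the far side. So the swing is −0.524 rad. The pivot is at about (240,216), the ring at about (296,208) and the valve at about (337,201). Next I'll zoom in to measure.

```bash
python3 - <<'E'
from h import *
import pickle
d=pickle.load(open("cams.pkl","rb"))
a=d["top"]["img"][130:270,205:405,::-1]; cv2.imwrite("pics/topz.png",cv2.resize(a,None,fx=4,fy=4,interpolation=cv2.INTER_CUBIC))
a=d["side"]["img"][120:300,205:355,::-1]; cv2.imwrite("pics/sidez.png",cv2.resize(a,None,fx=3.3333,fy=3.3333,interpolation=cv2.INTER_CUBIC))
E
```

```text
(no output)
```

View pics/topz.png

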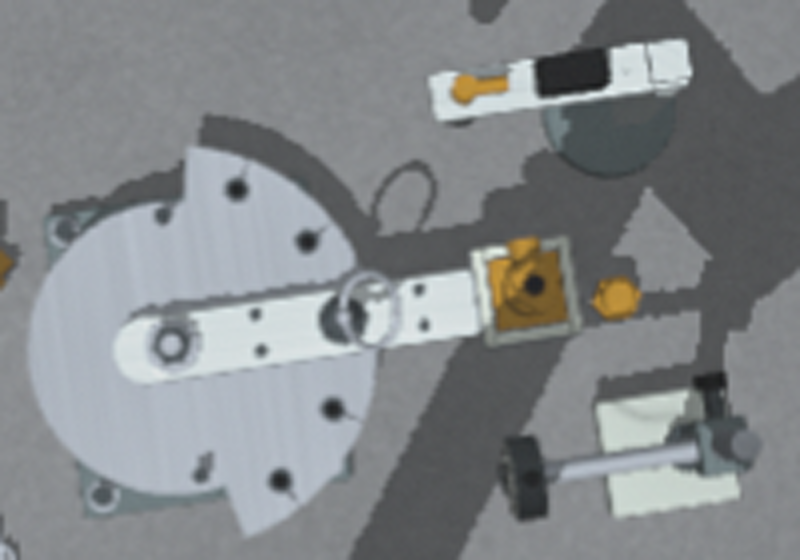

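View pics/sidez.png

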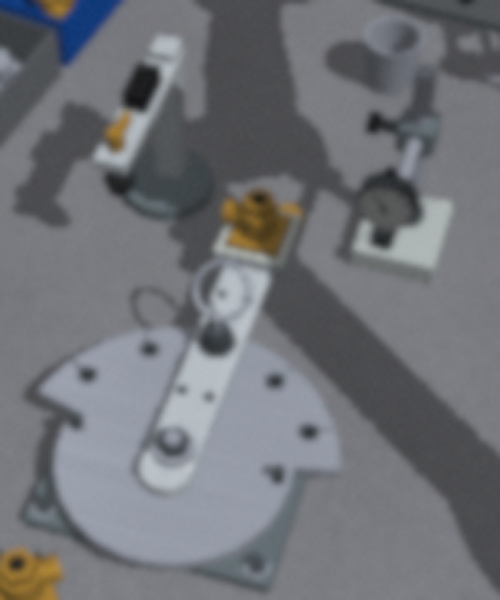

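The top zoom shows four free holes at (237,189), (307,241), (333,408) and (280,481), the bolt at (171,344), and the ring centred at about (370,310). The side zoom shows the holes at (87,374), (149,348), (274,380) and (309,432), the bolt at (173,440), and the ring at (222,292). I'll fit the positioner's pose to these.

```bash
cat >> h.py <<'E'
def proj(c,P):
    R=cv2.Rodrigues(np.array(c["rvec"],float))[0]; p=np.atleast_2d(P)@R.T+np.array(c["tvec"]).ravel()
    u=p[:,:2]/p[:,2:]; u=u*(1+c["k1"]*(u**2).sum(1,keepdims=True)); K=np.array(c["camera_matrix"])
    return u@K[:2,:2].T+K[:2,2]
def positioner(q):
    a=np.radians([60,30,-30,-60])
    L=[[.13*np.cos(t),.13*np.sin(t),.042] for t in a]+[[0,0,.077],[.149,0,.115]]
    return toworld(q,L)
def toworld(q,L):
    c,s=np.cos(q[2]),np.sin(q[2]); return np.array(L)@np.array([[c,s,0],[-s,c,0],[0,0,1]])+[q[0],q[1],0]
E
python3 - <<'E'
from h import *
import pickle
from scipy.optimize import least_squares
d=pickle.load(open("cams.pkl","rb"))
t=np.array([[237,189],[307,241],[333,408],[280,481],[171,344],[370,310]])/4+[205,130]-.375
s=np.array([[87,374],[149,348],[274,380],[309,432],[173,440],[222,292]])/3.3333+[205,120]-.35
obs={"top":t,"side":s}
for use in(["top"],["side"],["top","side"]):
    f=lambda q:np.concatenate([(proj(d[n],positioner(q))-obs[n]).ravel() for n in use])
    o=least_squares(f,[.5,.1,-1.5],loss="soft_l1"); print(use,o.x,np.degrees(o.x[2]));print(f(o.x).reshape(-1,2).round(1).tolist())
q=o.x; print("ring",positioner(q)[-1],"nest",toworld(q,[[.27,0,.064]]),"dial -y",toworld(q,[[.27*np.cos(.5236),-.27*np.sin(.5236),.127]]))
p=toworld(q,[[.27*np.cos(.5236)-.0,-.27*np.sin(.5236),.127]])
print("px dial tip",(proj(d["side"],p)-[205,120])*3.333,(proj(d["top"],p)-[205,130])*4)
E
```

```text
['top'] [ 0.55749711  0.11840726 -1.42184449] -81.4656884911802
[[-0.0, 0.1], [0.1, -0.0], [-0.0, 0.2], [0.1, -0.2], [-0.1, -0.0], [-0.1, -0.0]]
['side'] [ 0.55410703  0.11819591 -1.41767282] -81.22666939843435
[[-0.0, 0.3], [-0.0, 0.5], [0.2, 0.4], [-0.1, 0.1], [-0.0, -1.0], [-0.0, -0.4]]
['top', 'side'] [ 0.55604949  0.11817003 -1.42057801] -81.39312461812223
[[-0.0, 0.5], [0.1, 0.4], [0.1, 0.6], [0.2, 0.3], [0.0, 0.4], [0.0, 0.4], [-0.5, 0.0], [-0.4, 0.2], [-0.3, 0.2], [-0.6, -0.1], [-0.6, -1.3], [-0.4, -0.6]]
ring [ 0.57834793 -0.029152    0.115     ] nest [[ 0.59645606 -0.14878935  0.064     ]] dial -y [[ 0.45756261 -0.13322674  0.127     ]]
px dial tip [[378.62959331 249.08127248]] [[514.7017909  476.67311457]]
```

```bash
cat >> h.py <<'E'
from scipy.spatial.transform import Rotation as Ro
Q=[.556,.1182,-1.4206]
def target(ang=0,back=0,lift=0,up=0,side=0):
    """tool pose in the ring: ang=swing rad, back=mm behind ring centre, lift=mm world z, up=mm along tool x, side=mm along tool y"""
    a=Q[2]+ang; u=np.array([np.cos(a),np.sin(a),0]); v=np.array([-u[1],u[0],0]); k=np.array([0,0,1.])
    R=np.c_[(u+k)/2**.5,-v,(u-k)/2**.5]
    p=np.array([Q[0],Q[1],.115])+.149*u+k*lift/1e3+R@np.array([up,side,-back])/1e3
    return p,R
def delta(p,R,n=1):
    s=r.sense(); R0=np.array(s["ee_rot"]); print("j",s["joints"].round(0),"t",s["time_s"],"F",s["wrist_force"].round(1))
    print("xyz",(R0.T@(p-s["tcp_pos"])*1e3).round(1),"ang",Ro.from_matrix(R0.T@R).as_rotvec().round(3))
E
python3 - <<'E'
from h import *
p,R=target(back=100,lift=150); print(p,R); delta(p,R)
E
```

```text
[0.56771461 0.04079208 0.33571068] [[ 0.10580598 -0.98874172  0.10580598]
 [-0.69914598 -0.14963225 -0.69914598]
 [ 0.70710678 -0.         -0.70710678]]
j [-48.  22.   0.  -0. -68. -15.] t 0.1 F [-0.1 -0.2 -0.5]
xyz [-524.8  404.7  -88.4] ang [ 0.492  0.679 -1.183]
```

Emit:
move_arm(series=[{"grip": 0, "xyz": [0, 0, -50], "angular": [0, 0, 0]}, {"grip": 0, "xyz": [0, 0, -100], "angular": [0, 0, 0]}, {"grip": 0, "xyz": [0, 0, -150], "angular": [0, 0, 0]}, {"grip": 0, "xyz": [-40, 35, -150], "angular": [0, 0, 0]}, {"grip": 0, "xyz": [-80, 70, -150], "angular": [0, 0, 0]}, {"grip": 0, "xyz": [-120, 105, -150], "angular": [0, 0, 0]}, {"grip": 0, "xyz": [-160, 140, -150], "angular": [0, 0, 0]}, {"grip": 0, "xyz": [-195, 170, -150], "angular": [0, 0, 0]}, {"grip": 0, "xyz": [-230, 200, -150], "angular": [0, 0, 0]}, {"grip": 0, "xyz": [-230, 200, -150], "angular": [0, 0, 0]}])

```text
time_s: 1.1
tcp_pos: [0.3984, -0.2712, 0.3976]
ee_rot: [[-0.889, -0.458, 0.001], [-0.458, 0.889, 0.001], [-0.001, 0.001, -1.0]]
wrist_force: [-0.5, -0.4, -0.5]
gripper_width: 0.172
gripper_force: 0.0
```

```bash
python3 - <<'E'
from h import *
p,R=target(back=100,lift=150); delta(p,R)
E
```

```text
j [-15.   4.  -3.  -0. -84. -48.] t 1.1 F [-0.5 -0.4 -0.5]
xyz [-293.2  199.9   62.3] ang [ 0.488  0.68  -1.178]
```

Emit:
move_arm(series=[{"grip": 0, "xyz": [-40, 28, 0], "angular": [0, 0, 0]}, {"grip": 0, "xyz": [-80, 56, 0], "angular": [0, 0, 0]}, {"grip": 0, "xyz": [-120, 82, 0], "angular": [0, 0, 0]}, {"grip": 0, "xyz": [-160, 110, 0], "angular": [0.05, 0.07, -0.12]}, {"grip": 0, "xyz": [-200, 137, 0], "angular": [0.1, 0.14, -0.24]}, {"grip": 0, "xyz": [-240, 164, 0], "angular": [0.15, 0.21, -0.36]}, {"grip": 0, "xyz": [-270, 185, 0], "angular": [0.2, 0.28, -0.48]}, {"grip": 0, "xyz": [-293, 200, 0], "angular": [0.25, 0.34, -0.59]}, {"grip": 0, "xyz": [-293, 200, 0], "angular": [0.29, 0.41, -0.71]}, {"grip": 0, "xyz": [-293, 200, 0], "angular": [0.29, 0.41, -0.71]}])

```text
time_s: 2.1
tcp_pos: [0.5682, 0.0371, 0.3947]
ee_rot: [[-0.349, -0.935, -0.062], [-0.816, 0.336, -0.471], [0.461, -0.114, -0.88]]
wrist_force: [-1.0, -0.2, -0.6]
gripper_width: 0.004
gripper_force: 0.0
```

```bash
python3 - <<'E'
from h import *
p,R=target(back=100,lift=150); delta(p,R); print(r.sense()["tcp_pos"])
E
```

```text
j [ 30.  17.   2.  22. -92. -54.] t 2.1 F [-1.  -0.2 -0.6]
xyz [-30.    8.5  50.2] ang [ 0.203  0.268 -0.466]
[0.56824977 0.03712133 0.39471327]
```

Emit:
move_arm(series=[{"grip": 0, "xyz": [-6, 2, 10], "angular": [0.04, 0.054, -0.093]}, {"grip": 0, "xyz": [-12, 4, 20], "angular": [0.08, 0.108, -0.186]}, {"grip": 0, "xyz": [-18, 5, 30], "angular": [0.12, 0.162, -0.28]}, {"grip": 0, "xyz": [-24, 7, 40], "angular": [0.16, 0.215, -0.373]}, {"grip": 0, "xyz": [-30, 8.5, 50], "angular": [0.203, 0.268, -0.466]}, {"grip": 0, "xyz": [-30, 8.5, 50], "angular": [0.203, 0.268, -0.466]}, {"grip": 0, "xyz": [-30, 8.5, 50], "angular": [0.203, 0.268, -0.466]}])

```text
time_s: 2.8
tcp_pos: [0.568, 0.0387, 0.3396]
ee_rot: [[0.095, -0.99, 0.106], [-0.704, -0.142, -0.696], [0.704, -0.008, -0.71]]
wrist_force: [0.6, -0.5, 0.8]
gripper_width: 0.006
gripper_force: 0.0
```

```bash
python3 - <<'E'
from h import *
p,R=target(back=75); delta(p,R); print(r.sense()["tcp_pos"])
E
```

```text
j [ 36.  18. -18.  39. -82. -43.] t 2.8 F [ 0.6 -0.5  0.8]
xyz [-109.8    1.3  132.7] ang [-0.     0.004 -0.011]
[0.56802674 0.03865565 0.33956444]
```

Emit:
move_arm(series=[{"grip": 0, "xyz": [-18, 0, 22], "angular": [0, 0, 0]}, {"grip": 0, "xyz": [-36, 0, 44], "angular": [0, 0, 0]}, {"grip": 0, "xyz": [-54, 0, 66], "angular": [0, 0, -0.005]}, {"grip": 0, "xyz": [-72, 1, 88], "angular": [0, 0, -0.01]}, {"grip": 0, "xyz": [-90, 1, 109], "angular": [0, 0.004, -0.01]}, {"grip": 0, "xyz": [-102, 1, 124], "angular": [0, 0.004, -0.01]}, {"grip": 0, "xyz": [-110, 1, 133], "angular": [0, 0.004, -0.01]}, {"grip": 0, "xyz": [-110, 1, 133], "angular": [0, 0.004, -0.01]}, {"grip": 0, "xyz": [-110, 1, 133], "angular": [0, 0.004, -0.01]}, {"grip": 0, "xyz": [-110, 1, 133], "angular": [0, 0.004, -0.01]}])

```text
time_s: 3.8
tcp_pos: [0.5711, 0.0242, 0.1683]
ee_rot: [[0.107, -0.988, 0.109], [-0.698, -0.153, -0.699], [0.708, -0.002, -0.706]]
wrist_force: [0.6, -0.2, -0.2]
gripper_width: 0.007
gripper_force: 0.0
```

```bash
python3 - <<'E'
from h import *
delta(*target(back=0)); print(r.sense()["tcp_pos"])
for n,(y,x,f) in {"side":(180,190,5),"top":(150,230,5)}.items():
    a=r.capture(n)["img"][y:y+110,x:x+130,::-1]; cv2.imwrite(f"pics/{n}1.png",cv2.resize(a,None,fx=f,fy=f,interpolation=cv2.INTER_CUBIC))
a=np.hstack([cv2.resize(cv2.imread(f"pics/{n}1.png"),(400,338)) for n in("side","top")]); cv2.imwrite("pics/both1.png",a)
E
```

```text
j [ 33.  27. -32.  46. -63. -58.] t 3.8 F [ 0.6 -0.2 -0.2]
xyz [ 0.3  1.2 75.7] ang [-0.004 -0.001  0.001]
[0.57114783 0.02419194 0.16827891]
```

View pics/both1.png

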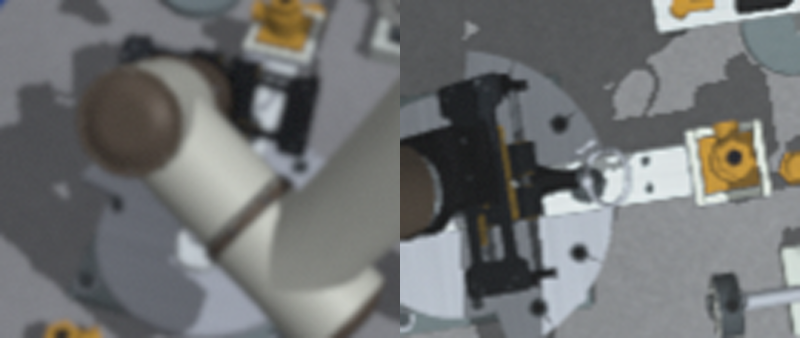

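The top view (right half) shows the shut fingers, tips near (575,178), lined up with the ring at about (603,177). The gripper body is clear of everything. Now I'll insert in two steps and watch the force.

Emit:
move_arm(series=[{"grip": 0, "xyz": [0, 0, 10], "angular": [0, 0, 0]}, {"grip": 0, "xyz": [0, 1, 20], "angular": [0, 0, 0]}, {"grip": 0, "xyz": [0, 1, 30], "angular": [0, 0, 0]}, {"grip": 0, "xyz": [0, 1, 40], "angular": [0, 0, 0]}, {"grip": 0, "xyz": [0, 1, 48], "angular": [0, 0, 0]}, {"grip": 0, "xyz": [0, 1, 54], "angular": [0, 0, 0]}, {"grip": 0, "xyz": [0, 1, 57], "angular": [0, 0, 0]}, {"grip": 0, "xyz": [0, 1, 57], "angular": [0, 0, 0]}])

```text
time_s: 4.7
tcp_pos: [0.5754, -0.0167, 0.1264]
ee_rot: [[0.109, -0.988, 0.107], [-0.697, -0.153, -0.701], [0.709, 0.002, -0.706]]
wrist_force: [0.3, 0.2, -0.0]
gripper_width: 0.007
gripper_force: 0.0
```

```bash
python3 - <<'E'
from h import *
delta(*target(back=0))
E
```

```text
j [ 28.  29. -36.  53. -57. -62.] t 4.7 F [ 0.3  0.2 -0. ]
xyz [ 0.9 -1.  17. ] ang [-0.001 -0.002  0.004]
```

Emit:
move_arm(series=[{"grip": 0, "xyz": [0.5, -0.5, 6], "angular": [0, 0, 0]}, {"grip": 0, "xyz": [1, -1, 12], "angular": [0, 0, 0]}, {"grip": 0, "xyz": [1, -1, 17], "angular": [0, 0, 0]}, {"grip": 0, "xyz": [1, -1, 18], "angular": [0, 0, 0]}, {"grip": 0, "xyz": [1, -1, 18], "angular": [0, 0, 0]}])

```text
time_s: 5.2
tcp_pos: [0.5784, -0.0297, 0.1145]
ee_rot: [[0.109, -0.988, 0.107], [-0.697, -0.153, -0.7], [0.709, 0.002, -0.706]]
wrist_force: [0.9, 0.1, 0.4]
gripper_width: 0.011
gripper_force: 0.0
```

```bash
python3 - <<'E'
from h import *
delta(*target(back=0)); delta(*target(back=0,lift=12))
E
```

```text
j [ 26.  30. -37.  55. -55. -63.] t 5.2 F [0.9 0.1 0.4]
xyz [-0.1  0.  -0.8] ang [-0.001 -0.002  0.004]
j [ 26.  30. -37.  55. -55. -63.] t 5.2 F [0.9 0.1 0.4]
xyz [ 8.4  0.1 -9.3] ang [-0.001 -0.002  0.004]
```

Emit:
move_arm(series=[{"grip": 0, "xyz": [2, 0, 0], "angular": [0, 0, 0]}, {"grip": 0, "xyz": [4, 0, 0], "angular": [0, 0, 0]}, {"grip": 0, "xyz": [6, 0, 0], "angular": [0, 0, 0]}, {"grip": 0, "xyz": [8, 0, 0], "angular": [0, 0, 0]}, {"grip": 0, "xyz": [9, 0, 0], "angular": [0, 0, 0]}, {"grip": 0, "xyz": [9, 0, 0], "angular": [0, 0, 0]}])

```text
time_s: 5.8
tcp_pos: [0.5795, -0.0358, 0.1213]
ee_rot: [[0.109, -0.988, 0.108], [-0.697, -0.153, -0.7], [0.708, 0.001, -0.706]]
wrist_force: [-0.4, 0.5, -0.0]
gripper_width: 0.006
gripper_force: 0.0
```

```bash
python3 - <<'E'
from h import *
delta(*target(back=0))
E
```

```text
j [ 26.  29. -37.  55. -56. -62.] t 5.8 F [-0.4  0.5 -0. ]
xyz [-9.2  0.2 -0.4] ang [-0.002 -0.002  0.003]
```

Emit:
move_arm(series=[{"grip": 0, "xyz": [1, 0, -1], "angular": [0, 0, 0]}, {"grip": 0, "xyz": [2, 0, -2], "angular": [0, 0, 0]}, {"grip": 0, "xyz": [3, 0, -3], "angular": [0, 0, 0]}, {"grip": 0, "xyz": [4, 0, -4], "angular": [0, 0, 0]}, {"grip": 0, "xyz": [5, 0, -5], "angular": [0, 0, 0]}, {"grip": 0, "xyz": [5, 0, -5], "angular": [0, 0, 0]}])

```text
time_s: 6.4
tcp_pos: [0.5798, -0.0343, 0.1271]
ee_rot: [[0.111, -0.988, 0.109], [-0.699, -0.156, -0.698], [0.706, 0.001, -0.708]]
wrist_force: [0.4, 5.5, -5.7]
gripper_width: 0.007
gripper_force: 4.4
```

```bash
python3 - <<'E'
from h import *
delta(*target(back=0)); print(r.sense()["tcp_pos"])
E
```

```text
j [ 26.  29. -37.  55. -56. -61.] t 6.4 F [ 0.4  5.5 -5.7]
xyz [-12.3   0.7   4.7] ang [-0.004  0.001  0.005]
[ 0.57984997 -0.03431299  0.12705363]
```

Emit:
move_arm(series=[{"grip": 0, "xyz": [1, 0, -1], "angular": [0, 0, 0]}, {"grip": 0, "xyz": [2.5, 0, -2.5], "angular": [0, 0, 0]}, {"grip": 0, "xyz": [4, 0, -4], "angular": [0, 0, 0]}, {"grip": 0, "xyz": [5.5, 0, -5.5], "angular": [0, 0, 0]}, {"grip": 0, "xyz": [7, 0, -7], "angular": [0, 0, 0]}, {"grip": 0, "xyz": [8.5, 0, -8.5], "angular": [0, 0, 0]}, {"grip": 0, "xyz": [10, 0, -10], "angular": [0, 0, 0]}, {"grip": 0, "xyz": [10, 0, -10], "angular": [0, 0, 0]}])

```text
time_s: 7.2
tcp_pos: [0.5795, -0.0336, 0.1397]
ee_rot: [[0.112, -0.988, 0.109], [-0.701, -0.157, -0.696], [0.704, 0.002, -0.71]]
wrist_force: [-0.2, 6.9, -10.9]
gripper_width: 0.002
gripper_force: 6.7
```

```bash
python3 - <<'E'
from h import *
delta(*target(back=0)); print(r.sense()["tcp_pos"])
a=r.capture("top")["img"][150:260,230:360,::-1]; cv2.imwrite("pics/top2.png",cv2.resize(a,None,fx=5,fy=5,interpolation=cv2.INTER_CUBIC))
E
```

```text
j [ 26.  28. -36.  53. -57. -60.] t 7.2 F [ -0.2   6.9 -10.9]
xyz [-20.7   0.4  14.2] ang [-0.004  0.004  0.006]
[ 0.57950696 -0.03364877  0.13966241]
```

View pics/top2.png

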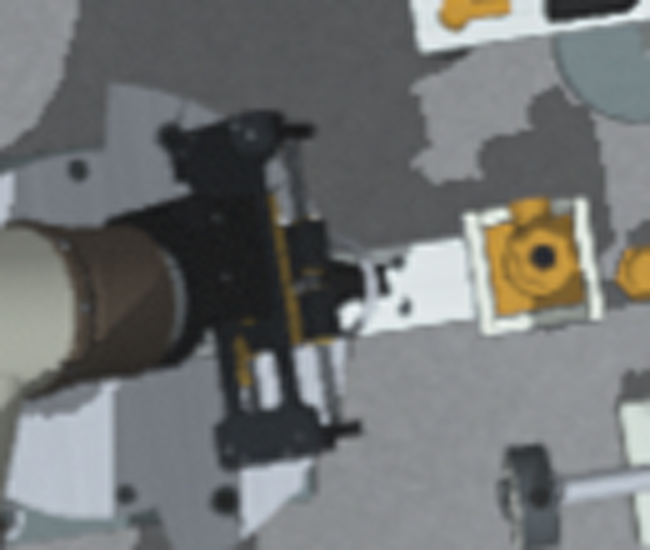

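The fingers are through the ring, with the wire at about (370,290). The pin is up roughly 12 mm at about 11 N. I'll lift it another 5 mm or so.

Emit:
move_arm(series=[{"grip": 0, "xyz": [1, 0, -1], "angular": [0, 0, 0]}, {"grip": 0, "xyz": [2.5, 0, -2.5], "angular": [0, 0, 0]}, {"grip": 0, "xyz": [4, 0, -4], "angular": [0, 0, 0]}, {"grip": 0, "xyz": [4, 0, -4], "angular": [0, 0, 0]}, {"grip": 0, "xyz": [4, 0, -4], "angular": [0, 0, 0]}])

```text
time_s: 7.75
tcp_pos: [0.5794, -0.0336, 0.1448]
ee_rot: [[0.113, -0.988, 0.109], [-0.701, -0.157, -0.695], [0.704, 0.002, -0.71]]
wrist_force: [0.4, 7.1, -11.2]
gripper_width: 0.004
gripper_force: 7.1
```

```bash
python3 - <<'E'
from h import *
delta(*target()); s=r.sense();p0=s["tcp_pos"]; R0=np.array(s["ee_rot"]);print(p0)
c=np.array([Q[0],Q[1],0])
for k in range(1,9):
    D=Ro.from_rotvec([0,0,np.radians(-3.75*k)]); p=c+D.apply(p0-c)
    print((R0.T@(p-p0)*1e3).round(1).tolist(), (R0.T@D.as_rotvec()).round(3).tolist())
E
```

```text
j [ 26.  27. -36.  53. -57. -59.] t 7.75 F [  0.4   7.1 -11.2]
xyz [-24.2   0.3  18. ] ang [-0.003  0.005  0.007]
[ 0.57937775 -0.03358224  0.1448284 ]
[-0.3, 10.0, -0.2] [-0.046, -0.0, 0.046]
[-1.0, 20.0, -1.0] [-0.092, -0.0, 0.093]
[-2.2, 29.9, -2.1] [-0.138, -0.0, 0.139]
[-3.9, 39.7, -3.7] [-0.184, -0.001, 0.186]
[-6.0, 49.3, -5.8] [-0.23, -0.001, 0.232]
[-8.6, 58.7, -8.3] [-0.276, -0.001, 0.279]
[-11.6, 67.9, -11.3] [-0.322, -0.001, 0.325]
[-15.0, 76.7, -14.6] [-0.369, -0.001, 0.372]
```

Emit:
move_arm(series=[{"grip": 0, "xyz": [-0.1, 2.5, -0.1], "angular": [-0.012, 0, 0.012]}, {"grip": 0, "xyz": [-0.2, 6, -0.2], "angular": [-0.028, 0, 0.028]}, {"grip": 0, "xyz": [-0.3, 10, -0.3], "angular": [-0.046, 0, 0.046]}, {"grip": 0, "xyz": [-0.6, 15, -0.6], "angular": [-0.069, 0, 0.07]}, {"grip": 0, "xyz": [-1, 20, -1], "angular": [-0.092, 0, 0.093]}, {"grip": 0, "xyz": [-1.6, 25, -1.5], "angular": [-0.115, 0, 0.116]}, {"grip": 0, "xyz": [-2.2, 30, -2.1], "angular": [-0.138, 0, 0.139]}, {"grip": 0, "xyz": [-3, 35, -2.9], "angular": [-0.161, 0, 0.163]}, {"grip": 0, "xyz": [-3.6, 38, -3.4], "angular": [-0.176, 0, 0.178]}, {"grip": 0, "xyz": [-3.9, 39.7, -3.7], "angular": [-0.184, -0.001, 0.186]}])

```text
time_s: 8.75
tcp_pos: [0.5404, -0.034, 0.1451]
ee_rot: [[-0.076, -0.994, -0.073], [-0.708, 0.105, -0.699], [0.702, -0.001, -0.712]]
wrist_force: [1.6, 6.4, -11.5]
gripper_width: 0.001
gripper_force: 7.1
```

```bash
cat > swing.py <<'E'
from h import *
s=r.sense();p0=s["tcp_pos"];R0=np.array(s["ee_rot"]);c=np.array([Q[0],Q[1],0]);d=p0-c
t=np.degrees(np.arctan2(d[1],d[0])-Q[2]); print("ang",t,"rad",np.hypot(*d[:2]),"z",p0[2],"F",s["wrist_force"].round(1),"t",s["time_s"]); delta(*target(np.radians(t)))
if __name__=="__main__":
  for f in(.25,.5,.75,1):
    D=Ro.from_rotvec([0,0,np.radians((-30-t)*f)])
    p=c+D.apply([.1525*np.cos(np.radians(t)+Q[2]),.1525*np.sin(np.radians(t)+Q[2]),0]); p[2]=.1448
    print((R0.T@(p-p0)*1e3).round(1).tolist(), (R0.T@D.as_rotvec()).round(3).tolist())
E
python3 swing.py
```

```text
ang -14.465467139098779 rad 0.15298222696494285 z 0.14511949517593242 F [  1.6   6.4 -11.5] t 8.75
j [ 28.  28. -31.  40. -66. -63.] t 8.75 F [  1.6   6.4 -11.5]
xyz [-24.    0.   18.6] ang [ 0.001  0.007 -0.003]
[-0.8, 10.3, -0.3] [-0.048, 0.0, 0.048]
[-1.5, 20.6, -1.1] [-0.095, 0.0, 0.096]
[-2.7, 30.8, -2.3] [-0.143, 0.0, 0.145]
[-4.4, 40.9, -4.0] [-0.19, 0.0, 0.193]
```

Emit:
move_arm(series=[{"grip": 0, "xyz": [-0.2, 2.5, 0], "angular": [-0.012, 0, 0.012]}, {"grip": 0, "xyz": [-0.4, 6, -0.1], "angular": [-0.028, 0, 0.028]}, {"grip": 0, "xyz": [-0.6, 10.3, -0.3], "angular": [-0.048, 0, 0.048]}, {"grip": 0, "xyz": [-1, 15.5, -0.7], "angular": [-0.072, 0, 0.072]}, {"grip": 0, "xyz": [-1.4, 20.6, -1.1], "angular": [-0.095, 0, 0.096]}, {"grip": 0, "xyz": [-2, 25.7, -1.7], "angular": [-0.119, 0, 0.12]}, {"grip": 0, "xyz": [-2.7, 30.8, -2.3], "angular": [-0.143, 0, 0.145]}, {"grip": 0, "xyz": [-3.5, 36, -3.1], "angular": [-0.167, 0, 0.169]}, {"grip": 0, "xyz": [-4.1, 39.2, -3.7], "angular": [-0.182, 0, 0.184]}, {"grip": 0, "xyz": [-4.4, 40.9, -4], "angular": [-0.19, 0, 0.193]}])

```text
time_s: 9.75
tcp_pos: [0.501, -0.0237, 0.145]
ee_rot: [[-0.265, -0.93, -0.256], [-0.662, 0.368, -0.653], [0.701, -0.004, -0.713]]
wrist_force: [4.2, 6.5, -10.7]
gripper_width: 0.007
gripper_force: 6.8
```

```bash
python3 swing.py; python3 - <<'E'
from h import *
a=r.capture("top")["img"][150:260,230:360,::-1]; cv2.imwrite("pics/top3.png",cv2.resize(a,None,fx=5,fy=5,interpolation=cv2.INTER_CUBIC))
E
```

```text
ang -29.782260820448414 rad 0.1521911166885985 z 0.14503208439437834 F [  4.2   6.5 -10.7] t 9.75
j [ 29.  30. -26.  28. -74. -68.] t 9.75 F [  4.2   6.5 -10.7]
xyz [-23.3   0.1  19.2] ang [ 0.003  0.008 -0.008]
[0.1, 0.1, 0.4] [-0.001, 0.0, 0.001]
[0.1, 0.3, 0.4] [-0.001, 0.0, 0.001]
[0.1, 0.4, 0.4] [-0.002, 0.0, 0.002]
[0.1, 0.6, 0.4] [-0.003, 0.0, 0.003]
```

View pics/top3.png

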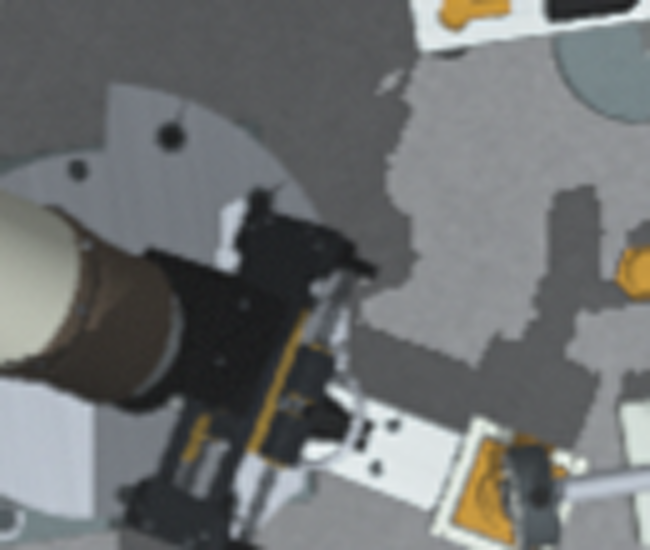

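The valve is under the dial, which is at about (540,490). The measured swing is −29.8°. I'll lower the pin gently.

Emit:
move_arm(series=[{"grip": 0, "xyz": [-1, 0.4, 1], "angular": [0, 0, 0]}, {"grip": 0, "xyz": [-2.5, 0.4, 2.5], "angular": [0, 0, 0]}, {"grip": 0, "xyz": [-4, 0.4, 4], "angular": [0, 0, 0]}, {"grip": 0, "xyz": [-5.5, 0.4, 5.5], "angular": [0, 0, 0]}, {"grip": 0, "xyz": [-7, 0.4, 7], "angular": [0, 0, 0]}, {"grip": 0, "xyz": [-8.5, 0.4, 8.5], "angular": [0, 0, 0]}, {"grip": 0, "xyz": [-8.5, 0.4, 8.5], "angular": [0, 0, 0]}])

```text
time_s: 10.5
tcp_pos: [0.5007, -0.0237, 0.1333]
ee_rot: [[-0.265, -0.93, -0.255], [-0.661, 0.368, -0.654], [0.702, -0.004, -0.712]]
wrist_force: [3.7, 7.4, -9.7]
gripper_width: 0.004
gripper_force: 6.5
```

```bash
python3 swing.py
```

```text
ang -29.879854532730956 rad 0.15228373165557949 z 0.13329220899014102 F [ 3.7  7.4 -9.7] t 10.5
j [ 29.  30. -27.  28. -72. -69.] t 10.5 F [ 3.7  7.4 -9.7]
xyz [-15.2   0.1  10.7] ang [ 0.001  0.007 -0.007]
[8.2, 0.0, -8.0] [-0.0, 0.0, 0.0]
[8.2, 0.1, -8.0] [-0.001, 0.0, 0.001]
[8.2, 0.2, -8.0] [-0.001, 0.0, 0.001]
[8.2, 0.3, -8.0] [-0.001, 0.0, 0.001]
```

Emit:
move_arm(series=[{"grip": 0, "xyz": [-1.5, 0, 1.5], "angular": [0, 0, 0]}, {"grip": 0, "xyz": [-3, 0, 3], "angular": [0, 0, 0]}, {"grip": 0, "xyz": [-4.5, 0, 4.5], "angular": [0, 0, 0]}, {"grip": 0, "xyz": [-6, 0, 6], "angular": [0, 0, 0]}, {"grip": 0, "xyz": [-8, 0, 7], "angular": [0, 0, 0]}, {"grip": 0, "xyz": [-10, 0, 7], "angular": [0, 0, 0]}, {"grip": 0, "xyz": [-12, 0, 7], "angular": [0, 0, 0]}, {"grip": 0, "xyz": [-14, 0, 7], "angular": [0, 0, 0]}, {"grip": 0, "xyz": [-14, 0, 7], "angular": [0, 0, 0]}])

```text
time_s: 11.4
tcp_pos: [0.5007, -0.0216, 0.1206]
ee_rot: [[-0.263, -0.929, -0.26], [-0.655, 0.37, -0.659], [0.708, -0.002, -0.706]]
wrist_force: [0.7, 0.1, 0.4]
gripper_width: 0.008
gripper_force: 0.0
```

```bash
python3 swing.py
```

```text
ang -30.17801217632954 rad 0.15036866211140312 z 0.12064763461135472 F [0.7 0.1 0.4] t 11.4
j [ 30.  32. -27.  28. -72. -70.] t 11.4 F [0.7 0.1 0.4]
xyz [-5.  0.  3.] ang [-0.    -0.002 -0.003]
[18.6, -0.2, -15.5] [0.001, -0.0, -0.001]
[18.6, -0.3, -15.5] [0.001, -0.0, -0.001]
[18.6, -0.4, -15.5] [0.002, -0.0, -0.002]
[18.6, -0.5, -15.5] [0.002, -0.0, -0.002]
```

Emit:
move_arm(series=[{"grip": 0, "xyz": [-2.5, 0, 0], "angular": [0, 0, 0]}, {"grip": 0, "xyz": [-5, 0, 0], "angular": [0, 0, 0]}, {"grip": 0, "xyz": [-5, 0, -10], "angular": [0, 0, 0]}, {"grip": 0, "xyz": [-5, 0, -20], "angular": [0, 0, 0]}, {"grip": 0, "xyz": [-5, 0, -30], "angular": [0, 0, 0]}, {"grip": 0, "xyz": [-5, 0, -42], "angular": [0, 0, 0]}, {"grip": 0, "xyz": [-5, 0, -56], "angular": [0, 0, 0]}, {"grip": 0, "xyz": [-5, 0, -72], "angular": [0, 0, 0]}, {"grip": 0, "xyz": [-5, 0, -90], "angular": [0, 0, 0]}, {"grip": 0, "xyz": [-5, 0, -90], "angular": [0, 0, 0]}])

```text
time_s: 12.4
tcp_pos: [0.5274, 0.0432, 0.1825]
ee_rot: [[-0.265, -0.93, -0.255], [-0.658, 0.367, -0.657], [0.705, -0.006, -0.709]]
wrist_force: [0.4, -0.3, -0.1]
gripper_width: 0.007
gripper_force: 0.0
```

Emit:
move_arm(series=[{"grip": 0, "xyz": [20, 0, -30], "angular": [0, 0, 0]}, {"grip": 0, "xyz": [40, 0, -60], "angular": [0, 0, 0]}, {"grip": 0, "xyz": [60, 0, -90], "angular": [0, 0, 0]}, {"grip": 0, "xyz": [70, 0, -120], "angular": [0, 0, 0]}, {"grip": 0, "xyz": [80, 0, -140], "angular": [0, 0, 0]}, {"grip": 0, "xyz": [80, 0, -140], "angular": [0, 0, 0]}])

```text
time_s: 13.0
tcp_pos: [0.5417, 0.0816, 0.3386]
ee_rot: [[-0.266, -0.93, -0.255], [-0.658, 0.369, -0.657], [0.704, -0.007, -0.71]]
wrist_force: [-1.3, -0.2, 0.2]
gripper_width: 0.007
gripper_force: 0.0
```

```bash
python3 - <<'E'
from h import *
print(r.sense()["wrist_force"],r.sense()["tcp_pos"])
c=r.capture("top")
for l in(0,.012):
  w=toworld([Q[0],Q[1],Q[2]-np.pi/6],[[.149,0,.115+l],[.27,0,.12],[.176*0+.149+.019,0,.134+l]]); print((proj(c,w)-[260,170])*6)
  cs=r.capture("side"); print("side",(proj(cs,w)).round(1))
a=np.hstack([cv2.resize(c["img"][170:270,260:360,::-1],None,fx=4,fy=4,interpolation=cv2.INTER_CUBIC),cv2.resize(cs["img"][150:250,230:330,::-1],None,fx=4,fy=4,interpolation=cv2.INTER_CUBIC)]); cv2.imwrite("pics/end.png",a)
E
```

```text
[-1.29415357 -0.16017312  0.20580211] [0.54172911 0.08159068 0.33857235]
[[205.45812228 383.86754682]
 [440.52049695 475.02090573]
 [243.49005721 397.41714661]]
side [[291.5 216.9]
 [318.4 196.2]
 [296.1 209.9]]
[[205.95474564 383.26492689]
 [440.52049695 475.02090573]
 [244.32464947 396.92396499]]
side [[291.6 214.5]
 [318.4 196.2]
 [296.2 207.4]]
```

View pics/end.png

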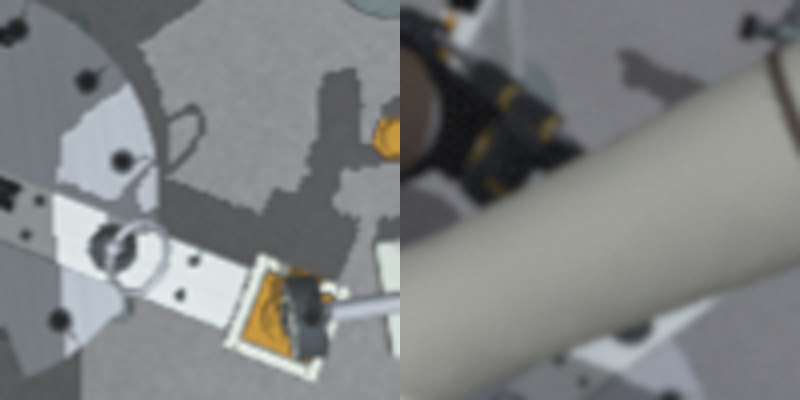

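The ring is at (137,256), exactly where the model puts it at −30°, and the valve is under the dial. The pin kept loading the fingers well below the 12 mm ride height, so it dropped into the hole. The hand is clear, so I'm handing in.

```bash
python3 -c "
from station import r
print(r.finish_job())"
```

```text
the job is handed in; nothing more can be done
None
```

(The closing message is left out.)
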